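Find the clear gel cassette with a feeler gauge

TASK

Three gel cassettes stand in the casting stand, but spacers inside have slipped, so that not every plate gap is clear to the bottom, and from outside you cannot see which. Take the orange-handled feeler gauge from its holder and try its blade down the gaps, gently: where it jams, stop and try another (pressing or pushing the blade on the stand with more than 25 N breaks the plates). Push it, still held, all the way to the bottom of a gap that is clear, then let go and leave it standing there as the mark; do not disturb the timer, the green rack or the bottle.

Things in the scene. Friction and masses are not known exactly. Their poses are not given: they have to be found in the camera images.
- gauge: Feeler gauge, 90 g, standing in the holder, blade down, lower end 5 mm above the bench. Steel blade 5 mm thick (own x), 36 wide (y), 70 long; above it an orange handle 16 thick (x), 40 wide (y), 45 tall. Origin: middle of the blade's lower end; z up, so the handle spans z = 70 to 115 mm. Grip it across the 16 mm at z about 95.
- holder: Blue fixed block, 56 (x) x 76 (y) x 50 mm high on a 70 x 90 x 4 mm foot, with an upright slot 9 x 40 mm (x, y), 45 mm deep, in the middle of its top, in which the gauge stands. Origin: centre of the underside, z up. The gauge's axes are the holder's to within a few degrees.
- stand: Grey casting stand, fixed; base 84 (x) x 256 (y) x 14 mm, webs 66 mm high, three alike cassettes 75 mm apart along its y. Origin: centre of the underside, z up, front (1, 2, 3 yellow dots) to -x. Each cassette: two upright plates 5 mm thick, 50 wide (y), facing across x: blue front plate (-x side), top at z = 70 mm; white back plate (+x side), top at z = 85. All rigid, firm below 25 N.
- mouth1 (a point): Nominal centre of the gap of cassette 1 (one dot, y = -75 mm of the stand), level with the blue plate's top (z = 70); axes as the stand's. Each cassette really sits up to 3 mm off along x either way (each its own, not reported), exact along y: find its gap by touching the taller white plate with the blade, or by sight.
- mouth2 (a point): The same for cassette 2 (two dots, y = 0 of the stand). Each gap is 7 mm in x, 40 mm in y, open at the top, walled at both y ends. A clear one has its bottom at stand z = 28 mm, 42 mm below the mouth: a rubber seal that yields 1 mm per 4 N. The plates' edges are hard.
- mouth3 (a point): The same for cassette 3 (three dots, y = +75 mm of the stand). At least one of the three gaps is clear. In the others a hidden piece, somewhere along y and across the whole gap in x, stops the blade 18 mm below the mouth; it yields 1 mm per 4 N, at most 6 mm.
- timer: Bystander: white bench timer, 62 x 66 x 20 mm, lying loose on the dark mat (2 mm thick) between holder and stand. Origin: centre of the underside.
- green_rack: Bystander: green tube rack, 67 x 126 x 54 mm, loose, to the right of the stand. Origin: centre of the underside.
- orange_bottle: Bystander: bottle with orange cap, 56 mm across, 115 mm tall, loose, behind and right of the stand. Origin: centre of the underside.
Things that resemble listed ones, but are neither listed nor needed, are in the scene too. There is more than one size of the gauge; the one meant has the size given above.

How it is judged:
By the outcome, as a careful person would: the job done as asked, in the order asked, and still so for the second after the job is handed in, with the robot touching nothing.
It also fails if it takes over 72 s, if anything falls off the work surface, if the arm or the gripper's body presses on something with over 40 N, if the wrist force passes 120 N, or if a joint passes its speed limit or range.

ROBOT

A 6-joint arm with a two-finger parallel gripper is mounted at the origin on a cart in front of the work surface, level with it; the furniture and walls round the work are solid. World frame = base frame: x ahead of the robot, y to its left, z up, the work surface at z = 0. Lengths are in m, angles in rad, forces in N, time in s.
With the tool pointing down it reaches from about 0.325 to 0.9 m from the base axis. Payload 6.1 kg.
Tool frame: the origin (TCP) lies on the mounting face of the last link; the fingertips stand 182 mm ahead of it and the grasp point (between the pads) lies 164 mm ahead of it; z points along the fingers, y is the line along which they close (so a half turn about z gives the same grasp; the last joint's range is limited). The gripper opens to 87 mm and grips with 3 to 60 N. Pads are 19 mm wide; open, the fingers measure 117 mm over their backs; the gripper's body (75 mm by 190 mm) begins 51 mm behind the grasp point.
Start: joints at [1.093, 0.22, 1.526, -0, 1.395, -0.126], TCP at [0.215, 0.587, 0.405] pointing down, gripper open.
Joint ranges: [-2.98, 2.98], [-0.91, 2.08], [0.09, 2.57], [-1.24, 4.39], [0.2, 2.65], [-2.68, 2.68]. Speed limits (rad/s): [2.57, 2.57, 3.01, 3.14, 3.14, 3.14].

INTERFACE

Orientations are given as a 3x3 rotation matrix whose columns are the frame's x, y, z axes.
In Python, from rig import arm gives the robot as it stands. The module is installed in compiled form; this text tells all that it offers.
- The arm moves only by the tool servo_tool, never from a script. Its argument "moves" is a list of rows, each an object with "turn": the turn, a rotation vector about the tool's x, y, z in units of 6 degrees (1.0 is 6 degrees), a list of three; "translation": the shift along the tool's x, y, z in m, a list of three; "jaw": the finger opening in m, from 0 to 0.087. A call has 1 to 12 rows; each row is the pose to reach, as a shift and turn from the pose commanded when the call began, along the tool's axes at that moment; what a row does not reach only later rows make up. A row lasts 1/8 s, in which the tool goes at most 62.5 mm and 10.7 degrees, less where a joint would pass 70% of its speed; a pose out of reach is approached as far as the arm can. A call with a gripper value outside its range is refused whole. The fingers move at their own pace and stop on an object; "force" is the grip in N (left out, the last holds). Time passes only in rows, so rows that repeat a pose let the fingers close. It gives the time, the measured TCP pose, the force, the opening and the grip force at its end, in the units of the state.
- arm.sense(): the state, without advancing time (a new reading comes with each control period).
- arm.camera(name): name is "side" or "top" or "wrist"; returns (picture, depth): 480x640x3 uint8, red, green, blue; 480x640 float32, m along the optical axis (not along the pixel's ray), 0 where there is no reading.
- arm.calibration(name): a dict with "fx", "fy", "cx", "cy" (pixels), "pose" (4x4, takes a point from camera to world coordinates). Camera axes: x right, y down, z forward; pixel columns grow to the right and rows downward; lengths in m; the calibration is good to about 2 mm. A picture is of the moment at which its call begins: read the wrist's pose just before it. calibration takes no time and is no camera call; for the wrist camera it gives the pose at the moment of the call.
- arm.job_done(): hands the job in; it is judged then, once.
The state is a dict: "time": time; "joints": joint angles; "joint_velocities": joint speeds; "effort": joint torques, N m; "tool_pos": TCP position; "orientation": TCP orientation; "ft_force": force on the tool from outside, world axes, zero at the start; "moment": the same for the moment, N m; "opening": finger opening in m; "finger_force": force on a finger pad.
Only numpy, scipy, OpenCV 4.12 (cv2) and the standard library are available. Lean on these libraries where they do the work, as an engineer would, in place of code of your own. Each camera call takes 0.05 s, during which the arm holds its last target. There are 200 camera calls.

## Working session

There is one attempt and no reset: what is moved stays moved. The work goes in short steps, Python scripts to look and compute and a tool call to move; the robot and the scene stay as the last step left them, time stands still between calls to the robot, and variables do not carry over. Pictures are saved under pics/ and viewed, at most 10 in all, crops included, and the job is handed in when it is done.

Besides the shell and the picture viewer there is one more tool, called after ">>>" as name(argument=value, ...) on one line, values as JSON. servo_tool: Moves the arm, as the interface text tells. Its arguments: {"type":"object","properties":{"moves":{"type":"array","items":{"type":"object","properties":{"turn":{"type":"array","items":{"type":"number"}},"translation":{"type":"array","items":{"type":"number"}},"jaw":{"type":"number"}}}},"force":{"type":"number"}},"required":["moves"]}

```bash
mkdir -p pics; cat > h.py <<'E'
from rig import arm
import numpy as np, cv2
def snap(n,f):
    p,d=arm.camera(n); cv2.imwrite('pics/'+f+'.png',p[:,:,::-1]); np.savez('pics/'+f+'.npz',d=d,p=p,**{k:np.array(v) for k,v in arm.calibration(n).items()})
def pt(f,u,v,z=None):
    a=np.load('pics/'+f+'.npz'); d=a['d'][v,u]
    r=np.array([(u-a['cx'])/a['fx'],(v-a['cy'])/a['fy'],1]); P=a['pose']
    if z is not None:
        w=P[:3,:3]@r; d=(z-P[2,3])/w[2]
    return P[:3,:3]@(r*d)+P[:3,3]
E
python3 - <<'E'
from h import *
np.set_printoptions(precision=4,suppress=True)
for n in('top','side'): snap(n,n+'0'); print(arm.calibration(n))
s=arm.sense(); print(s)
E
```

```text
{'fx': 468.71034423430933, 'fy': 468.71034423430933, 'cx': 317.3507102958007, 'cy': 238.99709827082833, 'pose': array([[-0.0032, -0.9951,  0.0993,  0.3941],
       [-0.9999,  0.0021, -0.011 ,  0.0452],
       [ 0.0108, -0.0993, -0.995 ,  1.5525],
       [ 0.    ,  0.    ,  0.    ,  1.    ]])}
{'fx': 588.383837091458, 'fy': 588.383837091458, 'cx': 308.8709191304344, 'cy': 240.31313632199388, 'pose': array([[ 0.9557, -0.1114,  0.2724,  0.1128],
       [-0.2939, -0.3155,  0.9022, -1.3254],
       [-0.0146, -0.9423, -0.3343,  0.6007],
       [ 0.    ,  0.    ,  0.    ,  1.    ]])}
{'time': 0.1, 'joints': array([ 1.0929,  0.2212,  1.5275, -0.    ,  1.3947, -0.1261]), 'joint_velocities': array([-0.0011, -0.0019, -0.0024, -0.002 ,  0.0019, -0.0004]), 'effort': array([  0.0014, -49.5943, -38.8522,   0.0701,   0.0515,  -0.    ]), 'tool_pos': array([0.2153, 0.5865, 0.4037]), 'orientation': array([[-0.9388,  0.3446, -0.0008],
       [ 0.3446,  0.9388, -0.0016],
       [ 0.0002, -0.0018, -1.    ]]), 'ft_force': array([-0.3941, -0.8051,  0.3174]), 'moment': array([ 0.0057, -0.0406,  0.0275]), 'finger_force': 0.0, 'opening': 0.08691146055920411}
```

View pics/top0.png

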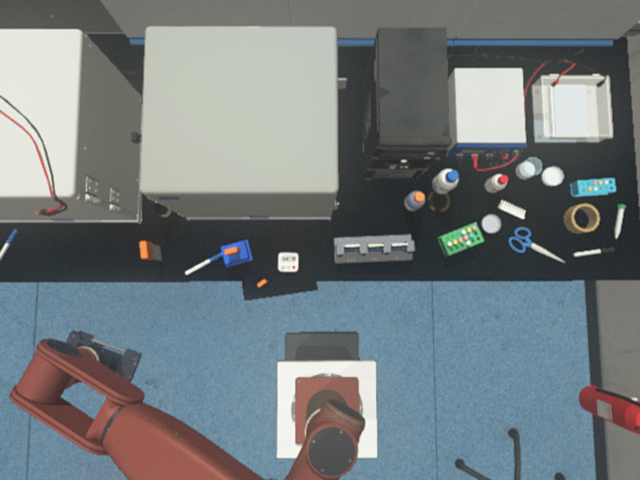

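View pics/side0.png

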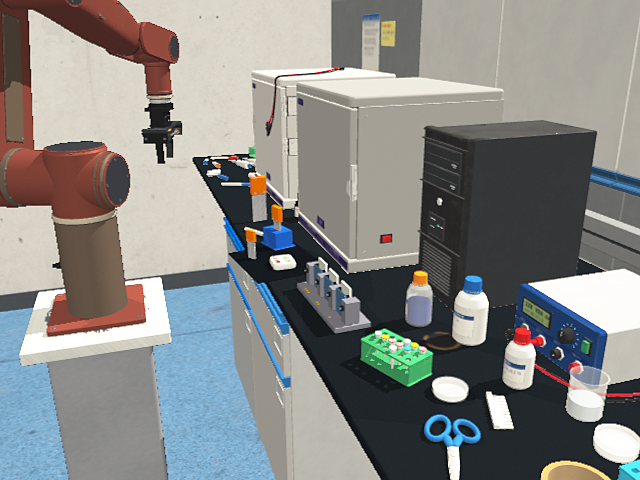

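Candidates for the gauge in the top view: (150,250) is a large standing one, (231,252) is the one in the blue holder, and (262,283) is a small one at the mat's front. The one in the blue holder fits the description, so I'm checking it in a close crop.

```bash
python3 - <<'E'
from h import *
np.set_printoptions(precision=4,suppress=True)
p=cv2.imread('pics/top0.png')
a=cv2.resize(p[225:295,130:330],(800,280),interpolation=cv2.INTER_CUBIC)
b=cv2.resize(p[225:275,325:425],(800,400),interpolation=cv2.INTER_CUBIC)[:300]
cv2.imwrite('pics/c1.png',np.vstack([a,b]))
for u,v,z in[(150,250,None),(231,252,.12),(231,252,None),(242,252,.05),(245,247,None),(288,262,None),(262,283,None),(345,248,None),(374,248,None),(402,248,None),(335,262,.014),(413,262,.014),(205,265,None)]: print(u,v,pt('top0',u,v,z))
E
```

```text
150 250 [0.504  0.5388 0.1243]
231 252 [0.4976 0.2934 0.12  ]
231 252 [0.4977 0.2935 0.1192]
242 252 [0.5026 0.2703 0.05  ]
245 247 [0.5185 0.2607 0.0517]
288 262 [0.4717 0.1243 0.0205]
262 283 [0.4032 0.2015 0.087 ]
345 248 [ 0.5134 -0.0592  0.0666]
374 248 [ 0.513  -0.1514  0.0685]
402 248 [ 0.5129 -0.2407  0.0678]
335 262 [ 0.4716 -0.0296  0.014 ]
413 262 [ 0.4709 -0.2864  0.014 ]
205 265 [ 0.4635  0.3992 -0.0001]
```

View pics/c1.png

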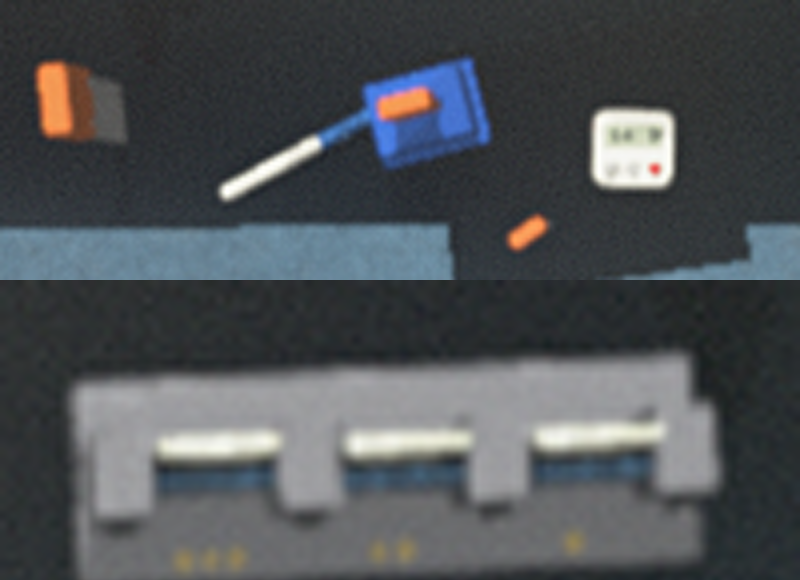

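The crop shows the holder at crop (425,115), with the gauge at (405,102). Its top is at z = 0.119 (expected 0.120), so this is the right gauge. The larger one on the left and the small one at crop (528,232) are lookalikes. The stand's dots read 3, 2, 1 from left to right.

```bash
cat >> h.py <<'E'
from scipy.spatial.transform import Rotation as Ro
np.set_printoptions(precision=4,suppress=True)
def plan(pos,az):
    "tool down, tool y at azimuth az (deg)"
    s=arm.sense(); R=s['orientation']; y=np.array([np.cos(np.radians(az)),np.sin(np.radians(az)),0]); z=np.array([0,0,-1.])
    T=np.c_[np.cross(y,z),y,z]
    print('trans',R.T@(np.array(pos)-s['tool_pos']),'turn',Ro.from_matrix(R.T@T).as_rotvec(True)/6)
E
python3 - <<'E'
from h import *
for u,v in[(200,218),(300,218),(335,215),(240,205),(415,203),(405,176),(390,178)]: print(u,v,pt('top0',u,v))
plan([.47,.29,.40],12)
E
```

```text
200 218 [0.6138 0.4085 0.0439]
300 218 [0.6125 0.0844 0.049 ]
335 215 [ 0.6301 -0.0315 -0.0031]
240 205 [0.6145 0.2423 0.2845]
415 203 [ 0.6553 -0.2824  0.0826]
405 176 [ 0.7489 -0.2576  0.0569]
390 178 [ 0.7559 -0.2184 -0.0014]
trans [-0.3413 -0.1906  0.004 ] turn [-0.0167  0.0066  9.6408]
```

>>> servo_tool(moves=[{"translation": [-0.341, -0.191, 0.004], "turn": [0, 0, 9.64], "jaw": 0.06}, {"translation": [-0.341, -0.191, 0.004], "turn": [0, 0, 9.64], "jaw": 0.06}, {"translation": [-0.341, -0.191, 0.004], "turn": [0, 0, 9.64], "jaw": 0.06}, {"translation": [-0.341, -0.191, 0.004], "turn": [0, 0, 9.64], "jaw": 0.06}, {"translation": [-0.341, -0.191, 0.004], "turn": [0, 0, 9.64], "jaw": 0.06}, {"translation": [-0.341, -0.191, 0.004], "turn": [0, 0, 9.64], "jaw": 0.06}, {"translation": [-0.341, -0.191, 0.004], "turn": [0, 0, 9.64], "jaw": 0.06}, {"translation": [-0.341, -0.191, 0.004], "turn": [0, 0, 9.64], "jaw": 0.06}, {"translation": [-0.341, -0.191, 0.004], "turn": [0, 0, 9.64], "jaw": 0.06}, {"translation": [-0.341, -0.191, 0.004], "turn": [0, 0, 9.64], "jaw": 0.06}])

```text
time: 1.35
tool_pos: [0.4687, 0.2912, 0.4007]
orientation: [[-0.21, 0.978, -0.0], [0.978, 0.21, 0.0], [0.0, -0.0, -1.0]]
ft_force: [0.8, 0.3, 0.2]
opening: 0.0598
finger_force: 0.0
```

```bash
python3 - <<'E'
from h import *
s=arm.sense(); print(s['time'],s['tool_pos'],s['orientation'],s['joints'],s['joint_velocities'])
snap('wrist','w1'); print(arm.calibration('wrist')['pose'])
E
```

```text
1.35 [0.4687 0.2912 0.4007] [[-0.2104  0.9776 -0.0004]
 [ 0.9776  0.2104  0.0002]
 [ 0.0003 -0.0003 -1.    ]] [0.413  0.0489 1.7237 0.0003 1.3693 0.2009] [-0.0006 -0.0012 -0.0021 -0.0041  0.001  -0.0009]
[[ 0.9778  0.1995  0.0645  0.4515]
 [ 0.2097 -0.9316 -0.2968  0.3731]
 [ 0.0009  0.3037 -0.9528  0.3815]
 [ 0.      0.      0.      1.    ]]
```

View pics/w1.png

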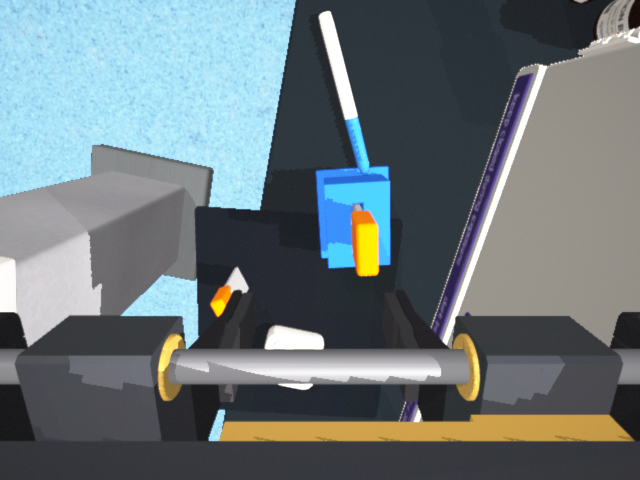

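The wrist view shows the gauge handle's top at about (366,247) in the blue holder, with the small lookalike at (228,292). I'll fit the handle's top face from the depth.

```bash
cat >> h.py <<'E'
def cloud(f):
    a=np.load('pics/'+f+'.npz'); v,u=np.mgrid[:480,:640]; d=a['d']
    X=np.stack([(u-a['cx'])/a['fx']*d,(v-a['cy'])/a['fy']*d,d],-1)
    return X@a['pose'][:3,:3].T+a['pose'][:3,3],a['p'].astype(int),d>0
def rect(P):
    r=cv2.minAreaRect((P[:,:2]*1000).astype(np.float32)); return r,cv2.boxPoints(r)
E
python3 - <<'E'
from h import *
X,p,ok=cloud('w1')
m=ok&(p[...,0]>180)&(p[...,2]<80)&(X[...,0]>.44)&(X[...,1]>.22)&(X[...,1]<.36)
print(m.sum(),np.percentile(X[m][:,2],[2,50,90,98]))
t=m&(X[...,2]>np.percentile(X[m][:,2],90)-.003)&(X[...,2]<.13); print('top',t.sum(),X[t].mean(0),rect(X[t]))
b=ok&(p[...,2]>150)&(p[...,0]<90)&(abs(X[...,2]-.05)<.004)&(X[...,1]<.36)&(X[...,0]>.44)
print('holder',b.sum(),rect(X[b]),np.median(X[b][:,2]))
E
```

```text
9784 [0.1043 0.3168 0.3194 0.3203]
top 0 [nan nan nan] (((0.0, 0.0), (0.0, 0.0), 0.0), array([[0., 0.],
       [0., 0.],
       [0., 0.],
       [0., 0.]], dtype=float32))
holder 3746 (((503.9863586425781, 295.2362365722656), (55.92652893066406, 76.46690368652344), 15.554366111755371), array([[466.7948, 324.571 ],
       [487.2996, 250.9046],
       [541.1779, 265.9014],
       [520.6731, 339.5679]], dtype=float32)) 0.05095782966942142<stdin>:5: RuntimeWarning: Mean of empty slice.
  ret = um.true_divide(
```

```bash
python3 - <<'E'
from h import *
X,p,ok=cloud('w1')
m=ok&(p[...,0]>180)&(p[...,2]<80)&(X[...,0]>.44)&(X[...,1]>.22)&(X[...,1]<.36)&(X[...,2]<.14)
print(m.sum(),np.percentile(X[m][:,2],[2,50,90,98]))
t=m&(X[...,2]>.116); print('top',t.sum(),X[t].mean(0),rect(X[t]))
plan([.504,.295,.33],15)
E
```

```text
1458 [0.0862 0.1204 0.1215 0.1221]
top 1130 [0.5029 0.2964 0.1205] (((503.3651123046875, 295.4570007324219), (15.960416793823242, 39.88545608520508), 16.859113693237305), array([[489.9441, 312.2282],
       [501.5117, 274.057 ],
       [516.7861, 278.6858],
       [505.2186, 316.857 ]], dtype=float32))
trans [-0.0036  0.0353  0.0707] turn [-0.0015 -0.0018 -0.4766]
```

>>> servo_tool(moves=[{"translation": [-0.003, 0.035, 0.02], "turn": [0, 0, -0.72], "jaw": 0.05}, {"translation": [-0.003, 0.035, 0.06], "turn": [0, 0, -0.72], "jaw": 0.05}, {"translation": [-0.003, 0.035, 0.1], "turn": [0, 0, -0.72], "jaw": 0.05}, {"translation": [-0.003, 0.035, 0.125], "turn": [0, 0, -0.72], "jaw": 0.05}, {"translation": [-0.003, 0.035, 0.137], "turn": [0, 0, -0.72], "jaw": 0.05}, {"translation": [-0.003, 0.035, 0.137], "turn": [0, 0, -0.72], "jaw": 0.05}])

```text
time: 2.15
tool_pos: [0.5041, 0.2947, 0.2633]
orientation: [[-0.282, 0.959, -0.001], [0.959, 0.282, -0.0], [-0.0, -0.001, -1.0]]
ft_force: [-0.1, -0.8, -0.8]
opening: 0.0498
finger_force: 0.0
```

>>> servo_tool(force=40, moves=[{"translation": [0, 0, 0], "turn": [0, 0, 0], "jaw": 0.01}, {"translation": [0, 0, 0], "turn": [0, 0, 0], "jaw": 0.01}, {"translation": [0, 0, 0], "turn": [0, 0, 0], "jaw": 0.01}, {"translation": [0, 0, 0], "turn": [0, 0, 0], "jaw": 0.01}, {"translation": [0, 0, 0], "turn": [0, 0, 0], "jaw": 0.01}, {"translation": [0, 0, 0], "turn": [0, 0, 0], "jaw": 0.01}, {"translation": [0, 0, 0], "turn": [0, 0, 0], "jaw": 0.01}])

```text
time: 3.02
tool_pos: [0.5047, 0.2943, 0.264]
orientation: [[-0.281, 0.96, 0.0], [0.96, 0.281, 0.0], [-0.0, 0.0, -1.0]]
ft_force: [-0.3, -0.4, 1.4]
opening: 0.0161
finger_force: 40.0
```

>>> servo_tool(moves=[{"translation": [0, 0, -0.03], "turn": [0, 0, 0], "jaw": 0.01}, {"translation": [0, 0, -0.07], "turn": [0, 0, 0], "jaw": 0.01}, {"translation": [0, 0, -0.12], "turn": [0, 0, 0], "jaw": 0.01}, {"translation": [0, 0, -0.15], "turn": [0, 0, 0], "jaw": 0.01}, {"translation": [0, 0, -0.15], "turn": [0, 0, 0], "jaw": 0.01}])

```text
time: 3.65
tool_pos: [0.5051, 0.2945, 0.4166]
orientation: [[-0.281, 0.96, 0.005], [0.96, 0.281, 0.002], [0.001, 0.006, -1.0]]
ft_force: [0.3, 0.4, -0.8]
opening: 0.016
finger_force: 40.0
```

```bash
python3 - <<'E'
from h import *
s=arm.sense(); print(s['opening'],s['ft_force'],s['tool_pos'])
plan([.49,-.20,.43],3)
E
```

```text
0.015975768761136634 [ 0.2869  0.438  -0.758 ] [0.5051 0.2945 0.4166]
trans [-0.4703 -0.1534 -0.0145] turn [ 0.0517 -0.0121  2.221 ]
```

>>> servo_tool(moves=[{"translation": [-0.47, -0.153, -0.015], "turn": [0, 0, 2.22], "jaw": 0.01}, {"translation": [-0.47, -0.153, -0.015], "turn": [0, 0, 2.22], "jaw": 0.01}, {"translation": [-0.47, -0.153, -0.015], "turn": [0, 0, 2.22], "jaw": 0.01}, {"translation": [-0.47, -0.153, -0.015], "turn": [0, 0, 2.22], "jaw": 0.01}, {"translation": [-0.47, -0.153, -0.015], "turn": [0, 0, 2.22], "jaw": 0.01}, {"translation": [-0.47, -0.153, -0.015], "turn": [0, 0, 2.22], "jaw": 0.01}, {"translation": [-0.47, -0.153, -0.015], "turn": [0, 0, 2.22], "jaw": 0.01}, {"translation": [-0.47, -0.153, -0.015], "turn": [0, 0, 2.22], "jaw": 0.01}, {"translation": [-0.47, -0.153, -0.015], "turn": [0, 0, 2.22], "jaw": 0.01}, {"translation": [-0.47, -0.153, -0.015], "turn": [0, 0, 2.22], "jaw": 0.01}, {"translation": [-0.47, -0.153, -0.015], "turn": [0, 0, 2.22], "jaw": 0.01}, {"translation": [-0.47, -0.153, -0.015], "turn": [0, 0, 2.22], "jaw": 0.01}])

```text
time: 5.15
tool_pos: [0.49, -0.1985, 0.4285]
orientation: [[-0.054, 0.999, -0.0], [0.999, 0.054, 0.0], [0.0, -0.0, -1.0]]
ft_force: [0.1, -0.4, -0.7]
opening: 0.0154
finger_force: 40.0
```

```bash
python3 - <<'E'
from h import *
s=arm.sense(); print(s['opening'],s['ft_force'],s['tool_pos'],s['orientation'])
snap('wrist','w2')
X,p,ok=cloud('w2')
w=ok&(p.min(-1)>150)&(abs(X[...,2]-.085)<.006)&(X[...,0]>.45)&(X[...,0]<.58)&(X[...,1]<0)&(X[...,1]>-.35)
n,l=cv2.connectedComponents(w.astype(np.uint8))
for i in range(1,n):
    if (l==i).sum()>60: print('white',(l==i).sum(),X[l==i].mean(0),rect(X[l==i])[0])
E
```

```text
0.015383983908046345 [ 0.0762 -0.3651 -0.7399] [ 0.49   -0.1985  0.4285] [[-0.0545  0.9985 -0.0002]
 [ 0.9985  0.0545  0.0003]
 [ 0.0003 -0.0002 -1.    ]]
white 507 [ 0.5221 -0.0794  0.0855] ((522.363037109375, -80.06527709960938), (5.143088340759277, 49.18524169921875), 2.561295747756958)
white 414 [ 0.5229 -0.1542  0.0854] ((523.25341796875, -154.88966369628906), (5.176980972290039, 49.40563201904297), 2.5016868114471436)
white 334 [ 0.5255 -0.2284  0.0856] ((525.8779296875, -229.50894165039062), (5.189491271972656, 48.9130973815918), 2.41457200050354)
```

View pics/w2.png

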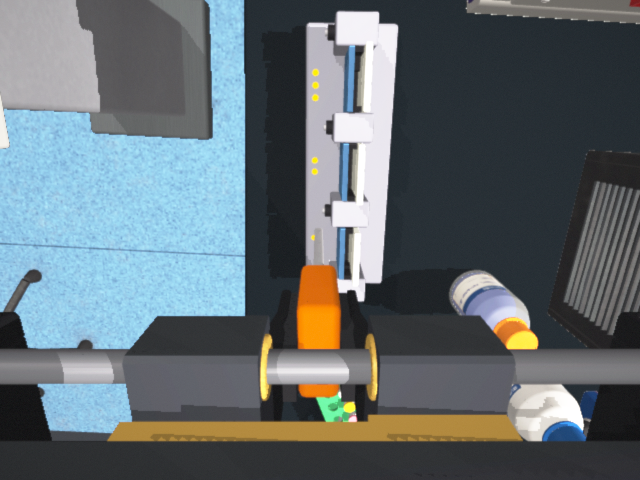

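The stand is fully visible, with the white plates at columns 358–365 and rows 65, 165 and 255, and all three fit 5 x 49 mm at z = 0.085. The held handle is at (318,310), standing straight between the pads. Next I'll measure the handle in the same image so the calibration bias cancels, and check the blue plates.

```bash
python3 - <<'E'
from h import *
X,p,ok=cloud('w2')
s=arm.sense(); R=s['orientation']; t=s['tool_pos']
L=(X-t)@R
o=ok&(p[...,0]>170)&(p[...,2]<90)&(p[...,0]>p[...,1]+60)&(abs(L[...,1])<.03)&(L[...,2]<.25)&(L[...,2]>.1)&(L[...,0]>-.04)
Z=L[o][:,2]; print(o.sum(),np.percentile(Z,[1,10,50,90,99]))
for lo,hi in[(.13,.15),(.15,.17),(.17,.195)]:
    q=o&(L[...,2]>lo)&(L[...,2]<hi)
    if q.sum()>30: print(lo,q.sum(),np.percentile(L[q],[1,50,99],axis=0))
b=ok&(p[...,2]>p[...,0]+40)&(abs(X[...,2]-.07)<.006)&(X[...,0]>.48)&(X[...,0]<.53)&(X[...,1]<-.04)&(X[...,1]>-.27)
n,l=cv2.connectedComponents(b.astype(np.uint8))
for i in range(1,n):
    if (l==i).sum()>60: print('blue',(l==i).sum(),rect(X[l==i])[0])
bl=ok&(abs(L[...,1])<.015)&(L[...,2]>.195)&(L[...,2]<.26)&(L[...,0]>-.03)&(L[...,0]<.04)&~o
print('blade',bl.sum(),np.percentile(L[bl],[2,50,98],axis=0) if bl.sum() else '')
E
```

```text
3768 [0.1421 0.1428 0.1442 0.1717 0.1837]
0.13 2567 [[-0.0167 -0.0072  0.1421]
 [ 0.0123  0.0003  0.1435]
 [ 0.0219  0.0079  0.1494]]
0.15 769 [[ 0.0195 -0.0071  0.1502]
 [ 0.0215  0.0003  0.159 ]
 [ 0.0222  0.0077  0.1697]]
0.17 432 [[ 0.0199 -0.007   0.1702]
 [ 0.0215  0.0003  0.1772]
 [ 0.022   0.0075  0.1854]]
blue 441 ((510.4210510253906, -79.80598449707031), (5.102461814880371, 50.22600555419922), 2.5900089740753174)
blue 358 ((511.3249206542969, -155.18487548828125), (5.135110855102539, 48.975032806396484), 2.415102481842041)
blue 296 ((513.9120483398438, -230.3797149658203), (5.084493637084961, 49.94003677368164), 2.4158966541290283)
blade 306 [[ 0.0188 -0.0019  0.196 ]
 [ 0.0195  0.0003  0.2194]
 [ 0.02    0.0028  0.2561]]
```

>>> servo_tool(moves=[{"translation": [0.0405, 0.0293, 0.02], "turn": [0, 0, 0.1], "jaw": 0.01}, {"translation": [0.0405, 0.0293, 0.05], "turn": [0, 0, 0.1], "jaw": 0.01}, {"translation": [0.0405, 0.0293, 0.0735], "turn": [0, 0, 0.1], "jaw": 0.01}, {"translation": [0.0405, 0.0293, 0.0735], "turn": [0, 0, 0.1], "jaw": 0.01}, {"translation": [0.0405, 0.0293, 0.0735], "turn": [0, 0, 0.1], "jaw": 0.01}, {"translation": [0.0405, 0.0293, 0.0735], "turn": [0, 0, 0.1], "jaw": 0.01}])

```text
time: 5.95
tool_pos: [0.5174, -0.158, 0.3569]
orientation: [[-0.042, 0.999, 0.002], [0.999, 0.042, -0.001], [-0.001, 0.002, -1.0]]
ft_force: [-0.1, -0.3, 1.0]
opening: 0.0157
finger_force: 40.0
```

```bash
cat >> h.py <<'E'
def check(f,look=True):
    s=arm.sense(); R=s['orientation']; t=s['tool_pos']; print(s['time'],t,R[:,1],s['ft_force'])
    snap('wrist',f); X,p,ok=cloud(f); L=(X-t)@R
    w=ok&(p.min(-1)>150)&(abs(X[...,2]-.085)<.006)&(X[...,0]>.45)&(X[...,0]<.58)&(X[...,1]<0)&(X[...,1]>-.35)
    b=ok&(p[...,2]>p[...,0]+40)&(abs(X[...,2]-.07)<.006)&(X[...,0]>.48)&(X[...,0]<.53)&(X[...,1]<-.04)&(X[...,1]>-.27)
    for nm,m in(('white',w),('blue',b)):
        n,l=cv2.connectedComponents(m.astype(np.uint8))
        for i in range(1,n):
            if (l==i).sum()>60: print(nm,(l==i).sum(),rect(X[l==i])[0],'tool',rect(L[l==i])[0])
    bl=ok&(abs(L[...,1])<.015)&(L[...,2]>.195)&(L[...,2]<.25)&(L[...,0]>0.01)&(L[...,0]<.03)
    for lo in(.19,.21,.23):
        q=bl&(L[...,2]>lo)&(L[...,2]<lo+.02)
        if q.sum()>10: print('blade',lo,q.sum(),np.percentile(L[q],[2,50,98],axis=0)[:,:2].ravel())
E
python3 -c "
from h import *
check('w3')"
```

```text
5.95 [ 0.5174 -0.158   0.3569] [0.9991 0.042  0.0024] [-0.0733 -0.2949  1.0099]
white 651 ((522.1536254882812, -79.84573364257812), (4.564422607421875, 49.42757034301758), 2.9537761211395264) tool ((78.2582015991211, 7.372003555297852), (4.557489395141602, 49.4278450012207), 89.4477767944336)
white 354 ((522.8655395507812, -149.1146697998047), (4.7242302894592285, 38.79595947265625), 2.4195797443389893) tool ((9.019960403442383, 5.181621551513672), (4.7190093994140625, 38.798614501953125), 89.9657974243164)
blue 607 ((510.015625, -79.76396179199219), (4.74196720123291, 49.981624603271484), 2.1433701515197754) tool ((78.87110137939453, -4.7858428955078125), (49.988643646240234, 4.7502241134643555), 0.2682243287563324)
blue 423 ((510.7743225097656, -152.45419311523438), (4.4676666259765625, 44.952640533447266), 1.914717435836792) tool ((6.211093902587891, -7.086084365844727), (44.9528694152832, 4.473827362060547), 0.477975070476532)
blade 0.19 96 [ 0.0189 -0.0019  0.0195  0.0004  0.0199  0.0027]
blade 0.21 102 [ 0.0188 -0.0021  0.0196  0.0002  0.02    0.0028]
blade 0.23 80 [ 0.0187 -0.0021  0.0196  0.0002  0.02    0.0026]
```

>>> servo_tool(moves=[{"translation": [0.0, 0.0, 0.0], "turn": [0, 0, 0], "jaw": 0.01}, {"translation": [0.0, 0.0, 0], "turn": [0, 0, 0], "jaw": 0.01}, {"translation": [0.0, 0.0, 0], "turn": [0, 0, 0], "jaw": 0.01}, {"translation": [0.0, 0.0, 0], "turn": [0, 0, 0], "jaw": 0.01}])

```text
time: 6.5
tool_pos: [0.5169, -0.1578, 0.3552]
orientation: [[-0.042, 0.999, -0.0], [0.999, 0.042, -0.0], [-0.0, -0.0, -1.0]]
ft_force: [-0.2, -0.1, -1.2]
opening: 0.0157
finger_force: 40.0
```

```bash
python3 -c "
from h import *
check('w4')"
```

```text
6.5 [ 0.5169 -0.1578  0.3552] [ 0.9991  0.0419 -0.    ] [-0.1908 -0.1496 -1.2367]
white 677 ((522.2102661132812, -79.80408477783203), (5.056724548339844, 48.959869384765625), 2.4560346603393555) tool ((77.7555923461914, 8.566072463989258), (5.05665397644043, 48.959877014160156), 89.94636535644531)
white 384 ((522.8956298828125, -148.79827880859375), (4.152609348297119, 38.155250549316406), 2.7111823558807373) tool ((8.793283462524414, 6.359169006347656), (4.152629375457764, 38.1552734375), 89.691162109375)
blue 621 ((510.3434753417969, -79.75122833251953), (4.763462543487549, 49.695682525634766), 2.081876754760742) tool ((78.30586242675781, -3.287440776824951), (49.69572448730469, 4.763393878936768), 0.32044869661331177)
blue 427 ((510.8803405761719, -151.8680419921875), (4.988607406616211, 43.49534606933594), 2.183875799179077) tool ((6.2298994064331055, -5.773560523986816), (43.49536895751953, 4.988466262817383), 0.2180294692516327)
blade 0.19 98 [ 0.019  -0.0018  0.0196  0.0008  0.02    0.0028]
blade 0.21 105 [ 0.0187 -0.0019  0.0196  0.0003  0.0201  0.0029]
blade 0.23 75 [ 0.0187 -0.002   0.0196  0.0003  0.0199  0.0027]
```

>>> servo_tool(moves=[{"translation": [0.001, 0, 0.006], "turn": [0, 0, 0], "jaw": 0.01}, {"translation": [0.001, 0, 0.009], "turn": [0, 0, 0], "jaw": 0.01}, {"translation": [0.001, 0, 0.011], "turn": [0, 0, 0], "jaw": 0.01}, {"translation": [0.001, 0, 0.013], "turn": [0, 0, 0], "jaw": 0.01}, {"translation": [0.001, 0, 0.015], "turn": [0, 0, 0], "jaw": 0.01}, {"translation": [0.001, 0, 0.015], "turn": [0, 0, 0], "jaw": 0.01}])

```text
time: 7.3
tool_pos: [0.5169, -0.1568, 0.3401]
orientation: [[-0.042, 0.999, -0.0], [0.999, 0.042, 0.0], [0.0, -0.0, -1.0]]
ft_force: [0.7, 0.0, -0.6]
opening: 0.0157
finger_force: 40.0
```

>>> servo_tool(moves=[{"translation": [0, 0, 0.003], "turn": [0, 0, 0], "jaw": 0.01}, {"translation": [0, 0, 0.006], "turn": [0, 0, 0], "jaw": 0.01}, {"translation": [0, 0, 0.009], "turn": [0, 0, 0], "jaw": 0.01}, {"translation": [0, 0, 0.011], "turn": [0, 0, 0], "jaw": 0.01}, {"translation": [0, 0, 0.012], "turn": [0, 0, 0], "jaw": 0.01}, {"translation": [0, 0, 0.013], "turn": [0, 0, 0], "jaw": 0.01}, {"translation": [0, 0, 0.014], "turn": [0, 0, 0], "jaw": 0.01}, {"translation": [0, 0, 0.014], "turn": [0, 0, 0], "jaw": 0.01}])

```text
time: 8.3
tool_pos: [0.5169, -0.1568, 0.3262]
orientation: [[-0.042, 0.999, -0.0], [0.999, 0.042, 0.0], [0.0, -0.0, -1.0]]
ft_force: [0.4, 0.8, -1.1]
opening: 0.0159
finger_force: 40.0
```

>>> servo_tool(moves=[{"translation": [0, 0, 0.001], "turn": [0, 0, 0], "jaw": 0.01}, {"translation": [0, 0, 0.002], "turn": [0, 0, 0], "jaw": 0.01}, {"translation": [0, 0, 0.003], "turn": [0, 0, 0], "jaw": 0.01}, {"translation": [0, 0, 0.004], "turn": [0, 0, 0], "jaw": 0.01}, {"translation": [0, 0, 0.004], "turn": [0, 0, 0], "jaw": 0.01}])

```text
time: 8.93
tool_pos: [0.5169, -0.1568, 0.3221]
orientation: [[-0.042, 0.999, -0.0], [0.999, 0.042, 0.0], [0.0, -0.0, -1.0]]
ft_force: [0.3, -0.7, -1.4]
opening: 0.0157
finger_force: 40.0
```

>>> servo_tool(moves=[{"translation": [0, 0, 0.002], "turn": [0, 0, 0], "jaw": 0.01}, {"translation": [0, 0, 0.004], "turn": [0, 0, 0], "jaw": 0.01}, {"translation": [0, 0, 0.006], "turn": [0, 0, 0], "jaw": 0.01}, {"translation": [0, 0, 0.008], "turn": [0, 0, 0], "jaw": 0.01}, {"translation": [0, 0, 0.01], "turn": [0, 0, 0], "jaw": 0.01}, {"translation": [0, 0, 0.011], "turn": [0, 0, 0], "jaw": 0.01}, {"translation": [0, 0, 0.012], "turn": [0, 0, 0], "jaw": 0.01}, {"translation": [0, 0, 0.013], "turn": [0, 0, 0], "jaw": 0.01}, {"translation": [0, 0, 0.014], "turn": [0, 0, 0], "jaw": 0.01}, {"translation": [0, 0, 0.014], "turn": [0, 0, 0], "jaw": 0.01}])

```text
time: 10.18
tool_pos: [0.5169, -0.1568, 0.3082]
orientation: [[-0.042, 0.999, -0.0], [0.999, 0.042, 0.0], [0.0, -0.0, -1.0]]
ft_force: [0.9, -1.2, -0.4]
opening: 0.0156
finger_force: 40.0
```

>>> servo_tool(moves=[{"translation": [0, 0, 0.001], "turn": [0, 0, 0], "jaw": 0.01}, {"translation": [0, 0, 0.002], "turn": [0, 0, 0], "jaw": 0.01}, {"translation": [0, 0, 0.003], "turn": [0, 0, 0], "jaw": 0.01}, {"translation": [0, 0, 0.003], "turn": [0, 0, 0], "jaw": 0.01}])

```text
time: 10.68
tool_pos: [0.5168, -0.1568, 0.3051]
orientation: [[-0.042, 0.999, -0.0], [0.999, 0.042, 0.0], [0.0, -0.0, -1.0]]
ft_force: [0.1, 0.2, -0.1]
opening: 0.0158
finger_force: 40.0
```

>>> servo_tool(moves=[{"translation": [0, 0, 0.002], "turn": [0, 0, 0], "jaw": 0.01}, {"translation": [0, 0, 0.004], "turn": [0, 0, 0], "jaw": 0.01}, {"translation": [0, 0, 0.006], "turn": [0, 0, 0], "jaw": 0.01}, {"translation": [0, 0, 0.008], "turn": [0, 0, 0], "jaw": 0.01}, {"translation": [0, 0, 0.01], "turn": [0, 0, 0], "jaw": 0.01}, {"translation": [0, 0, 0.012], "turn": [0, 0, 0], "jaw": 0.01}, {"translation": [0, 0, 0.014], "turn": [0, 0, 0], "jaw": 0.01}, {"translation": [0, 0, 0.016], "turn": [0, 0, 0], "jaw": 0.01}, {"translation": [0, 0, 0.017], "turn": [0, 0, 0], "jaw": 0.01}, {"translation": [0, 0, 0.017], "turn": [0, 0, 0], "jaw": 0.01}])

```text
time: 11.92
tool_pos: [0.5168, -0.1568, 0.2881]
orientation: [[-0.042, 0.999, -0.0], [0.999, 0.042, 0.0], [0.0, -0.0, -1.0]]
ft_force: [0.3, 0.7, -0.9]
opening: 0.0157
finger_force: 40.0
```

Gap 2 is clear. I'll feel for the seal in 1 mm steps.

>>> servo_tool(moves=[{"translation": [0, 0, 0.001], "turn": [0, 0, 0], "jaw": 0.01}, {"translation": [0, 0, 0.002], "turn": [0, 0, 0], "jaw": 0.01}, {"translation": [0, 0, 0.003], "turn": [0, 0, 0], "jaw": 0.01}, {"translation": [0, 0, 0.003], "turn": [0, 0, 0], "jaw": 0.01}, {"translation": [0, 0, 0.003], "turn": [0, 0, 0], "jaw": 0.01}])

```text
time: 12.55
tool_pos: [0.517, -0.1569, 0.2856]
orientation: [[-0.042, 0.999, 0.0], [0.999, 0.042, -0.0], [-0.0, 0.0, -1.0]]
ft_force: [-2.0, 1.0, 4.6]
opening: 0.0159
finger_force: 40.0
```

>>> servo_tool(moves=[{"translation": [0, 0, 0.001], "turn": [0, 0, 0], "jaw": 0.01}, {"translation": [0, 0, 0.001], "turn": [0, 0, 0], "jaw": 0.01}, {"translation": [0, 0, 0.001], "turn": [0, 0, 0], "jaw": 0.01}])

```text
time: 12.92
tool_pos: [0.5171, -0.1569, 0.2849]
orientation: [[-0.042, 0.999, 0.001], [0.999, 0.042, -0.0], [-0.0, 0.001, -1.0]]
ft_force: [-1.8, 0.7, 5.9]
opening: 0.0158
finger_force: 40.0
```

>>> servo_tool(moves=[{"translation": [0, 0, 0], "turn": [0, 0, 0], "jaw": 0.04}, {"translation": [0, 0, 0], "turn": [0, 0, 0], "jaw": 0.04}, {"translation": [0, 0, 0], "turn": [0, 0, 0], "jaw": 0.04}, {"translation": [0, 0, 0], "turn": [0, 0, 0], "jaw": 0.04}])

```text
time: 13.42
tool_pos: [0.5168, -0.1568, 0.284]
orientation: [[-0.042, 0.999, -0.0], [0.999, 0.042, 0.0], [0.0, -0.0, -1.0]]
ft_force: [0.2, -0.2, -0.4]
opening: 0.0389
finger_force: 0.0
```

>>> servo_tool(moves=[{"translation": [0, 0, -0.02], "turn": [0, 0, 0], "jaw": 0.04}, {"translation": [0, 0, -0.06], "turn": [0, 0, 0], "jaw": 0.04}, {"translation": [0, 0, -0.11], "turn": [0, 0, 0], "jaw": 0.04}, {"translation": [0, 0, -0.15], "turn": [0, 0, 0], "jaw": 0.04}, {"translation": [0, 0, -0.15], "turn": [0, 0, 0], "jaw": 0.04}, {"translation": [-0.06, 0, -0.15], "turn": [0, 0, 0], "jaw": 0.04}, {"translation": [-0.06, 0, -0.15], "turn": [0, 0, 0], "jaw": 0.04}, {"translation": [-0.06, 0, -0.15], "turn": [0, 0, 0], "jaw": 0.04}])

```text
time: 14.42
tool_pos: [0.5191, -0.2167, 0.4328]
orientation: [[-0.041, 0.999, -0.002], [0.999, 0.041, 0.002], [0.002, -0.002, -1.0]]
ft_force: [-0.5, -0.0, -0.2]
opening: 0.04
finger_force: 0.0
```

```bash
python3 - <<'E'
from h import *
snap('wrist','w9'); X,p,ok=cloud('w9')
o=ok&(p[...,0]>180)&(p[...,2]<80)&(p[...,0]>p[...,1]+60)&(abs(X[...,0]-.517)<.03)&(abs(X[...,1]+.155)<.04)&(X[...,2]<.2)
print(o.sum(),np.percentile(X[o][:,2],[5,50,95,99])); t=o&(X[...,2]>.138); print(rect(X[t])[0]); print(arm.sense()['ft_force'])
E
```

```text
175 [0.1406 0.1427 0.1439 0.1446]
((518.0178833007812, -154.35671997070312), (15.417681694030762, 38.27528381347656), 1.9390865564346313)
[-0.0481  0.0946 -0.2405]
```

View pics/w9.png

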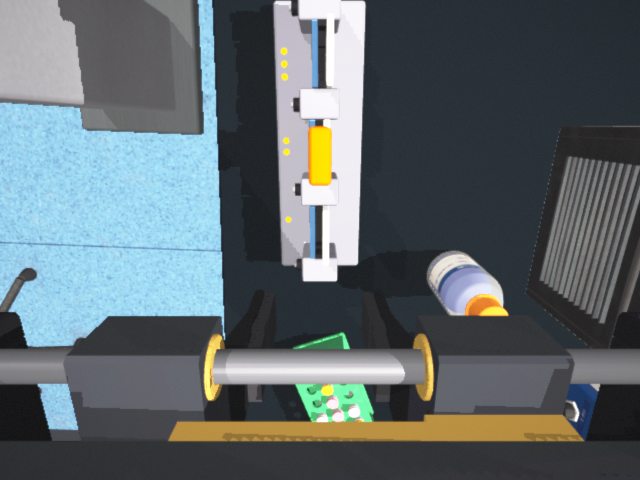

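The gauge stands upright in cassette 2 at (320,155), with its top at z = 0.143 (0.028 + 0.115). The rack and bottle haven't moved, so I'm handing in.

```bash
python3 -c "
from rig import arm
print(arm.job_done())"
```

```text
the job is handed in; nothing more can be done
None
```

The gauge is standing, released, at the bottom of cassette 2's gap, which is clear (the first one I tried; 1 and 3 were not probed); the seal met the blade with about 7 N, and the job was handed in at about 14.5 s.

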